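Show the gearbox shaft's bearing to the inspection camera

ROBOT

A 7-joint arm with a two-finger parallel gripper is mounted at the origin on the work surface. World frame = base frame: x ahead of the robot, y to its left, z up, the work surface at z = 0. Lengths are in mm, angles in rad, forces in N, time in s.
With the tool pointing down it reaches from about 400 to 925 mm from the base axis. Payload 4.1 kg.
Tool frame: the origin (TCP) lies at the centre of the arm's flange, where the gripper is bolted on; the fingertips stand 173 mm ahead of it and the grasp point (between the pads) lies 155 mm ahead of it (r.tip_reach is the distance from the TCP to the fingertips, in mm); z points along the fingers, y is the direction in which the jaws open and shut (so a half turn about z gives the same grasp; the last joint's range is limited). The gripper opens to 85 mm and grips with 20 to 120 N. Pads are 22 mm wide; open, the fingers measure 114 mm over their backs; the gripper's body (76 mm by 85 mm) begins 54 mm behind the grasp point. The pads swing forward as they close: fully open they stand 13 mm farther back than shut.
Start: joints at [1.1, 0.398, 0.045, 1.537, -0.019, 1.207, -0.051], TCP at [236.173, -605.591, 404.747] pointing down, gripper open.
Joint ranges: [-2.82, 2.82], [-0.49, 2.23], [-1.37, 1.46], [0, 2.46], [-1.36, 4.5], [0.23, 2], [-2.94, 2.94]. Speed limits (rad/s): [2.57, 2.57, 3.14, 3.14, 3.14, 3.14, 3.14].

INTERFACE

Orientations are given as a 3x3 rotation matrix whose columns are the frame's x, y, z axes.
In Python, from bench import readout, optics, r gives the robot as it stands.
- The arm moves only by the tool play_rows, never from a script. Its argument "commands" is text: rows parted by semicolons, each of 5 numbers parted by spaces: the closure, from 0 (fully open) to 1 (shut), then the shift along the world's x, y, z in m, then the turn about the world's z in rad. In form: hand tx ty tz twist; .... A call has 1 to 12 rows; each row shifts and turns the commanded pose from where the row before left it; what a row does not reach is not made up. A row lasts 1/10 s, in which the tool goes at most 50 mm and 8.59 degrees, less where a joint would pass 70% of its speed; a pose out of reach is approached as far as the arm can. A call with a gripper value outside its range is refused whole. The fingers move at their own pace and stop on an object; "force" is the grip in N (left out, the last holds). Time passes only in rows, so rows that do not move let the fingers close. It gives the time, the measured TCP pose, the force and the opening at its end, in the units of the state.
- readout.sense(): the state, without advancing time (a new reading comes with each control period).
- optics.snapshot(name): name is "scene" or "side" or "wrist"; returns a dict with "image" (480x640x3 uint8, red, green, blue), "depth" (480x640 float32, mm along the optical axis (not along the pixel's ray), 0 where there is no reading), "fx", "fy", "cx", "cy" (pixels), "dist_coeffs" ([k1, k2, p1, p2, k3] as OpenCV has them; the pictures are not rectified), "eye" and "attitude" of the camera in the world. Camera axes: x right, y up, looking along -z (the intrinsics and any distortion apply to the point x, -y, -z); pixel columns grow to the right and rows downward; lengths in mm; the calibration is good to about 2 mm. A picture is of the moment at which its call begins.
- r.finish_job(): hands the job in, once; it reports no verdict.
The state is a dict: "t": time; "q": joint angles; "qvel": joint speeds; "joint_torque": joint torques, N m; "tcp_pos": TCP position; "orientation": TCP orientation; "wrist_force": force on the tool from outside, world axes, zero at the start; "moment": the same for the moment, N m; "grip_width": finger opening in mm.
Only numpy, scipy, OpenCV 4.12 (cv2) and the standard library are available. Lean on these libraries where they do the work, as an engineer would, in place of code of your own. Each camera call takes 0.05 s, during which the arm holds its last target. There are 200 camera calls.

TASK

The gearbox on the bench has been opened to check a bearing. Lift the output shaft, the one with the large gear wheel, out of the lower housing half, gripping it by the bare length of shaft between the gear wheel and the far bearing, and hold it up to the inspection camera with the bearing at its gear end about 90 mm in front of the lens, in the middle of the picture, the shaft pointing straight into the lens (the camera looks down at a slant, so the shaft must be slanted to match). Leave the input shaft in its seats, do not touch the camera or its stand or disturb the other things on the bench, and finish with the gripper still holding the shaft there, still and free in the air.

Things in the scene. Friction and masses are not known exactly. Their poses are not given: they have to be found in the camera images.
- gearbox: Lower half of a grey cast gearbox, open on top, fixed; 136 (x) x 190 (y) mm, 60 high. Origin: centre of its underside. Two shafts lie along its x, at y = -29 and 29 mm (either may be in either place), axes 60 mm above the bench, level with the rim; bearings sit in half-round seats in the end walls (|x| 44..58) and lift straight up. Inner walls at |y| = 75 mm; floor 44 mm below the axes.
- output_shaft: The part to show: steel shaft, 153 mm long, 16 mm thick, 0.5 to 0.7 kg, with the large gear (78 mm). Origin on its axis midway between bearings; x along it to the gear end. In mm along x: keyed stub -95..-57, bearing (32 mm dia.) -57..-45, bare shaft -45..18 (grip here; mass centre near 7), gear 18..36, bearing 45..57, end 58. Free beside the bare shaft: 42 mm to the other shaft, 38 to the wall.
- bearing_face (a point): Centre of the end face of the gear-end bearing, on the output shaft's axis, 58 mm from its origin; x runs along the shaft, out of this end. This face is to be shown.
- shaft_tail (a point): The other end of the output shaft: tip of the keyed stub, 95 mm behind the shaft's origin. A grip of about 45 N on the bare shaft keeps it from swivelling between the fingers.
- input_shaft: The other shaft in the gearbox, 16 mm in diameter, with the small pinion (42 mm diameter) at x = 18..36 mm and the same bearings; origin on its axis midway between the bearings, x along it. Stays in its seats.
- camera_stand: Inspection camera on a fixed post stand: white base 160 x 130 mm, post 346 mm high, grey camera, black lens with ring light (58 mm dia.) pointing roughly towards the robot and 11 to 26 degrees down, different each time. Origin on the bench about under the focus; along the stand's x: base 135..295 mm, post at 235, camera's tilt pivot at 166 (290 mm up).
- cam_lens (a point): Centre of the front of the camera's lens and ring light, on the optical axis 85 mm from the tilt pivot. Its x axis is the optical axis, pointing out of the lens (towards the robot and down); y is level.
- cam_focus (a point): Point of sharp focus: 90 mm in front of the lens on the optical axis, about 210 to 255 mm above the bench; axes as cam_lens. The bearing's end face belongs here, the shaft's own x axis pointing straight back along this x axis, into the lens.
- spare_bearing: Loose ball bearing lying flat, 32 mm diameter, 12 mm high, origin centre of its underside. Bystander.
- mallet: Soft-face mallet lying on the bench, 35 mm high, handle 220 mm along its x from the origin. Bystander.
- spanner: Spanner, 200 mm, lying along its x, origin near its middle. Bystander.
- grease_tub: Jar, 64 mm diameter, 75 mm high, origin centre of its underside. Bystander.
- spray_can: White can, 58 mm diameter, 170 mm high, origin centre of its underside. Bystander.
Not all that is in view belongs to the job. What is shaped like the output_shaft but red is not meant.

How it is judged:
By the outcome, as a careful person would: the job done as asked, in the order asked, and still so for the second after the job is handed in, while the arm keeps its last pose, push and grip.
It also fails if it takes over 38 s, if anything falls off the work surface, if the arm or the gripper's body presses on something with over 40 N, if the wrist force passes 120 N, or if a joint passes its speed limit or range.

## Working session

There is one attempt and no reset: what is moved stays moved. The work goes in short steps, Python scripts to look and compute and a tool call to move; the robot and the scene stay as the last step left them, time stands still between calls to the robot, and variables do not carry over. Pictures are saved under pics/ and viewed, about 8 in all and at most 12, crops included, and the job is handed in when it is done.

Besides the shell and the picture viewer there is one more tool, called by a JSON object that holds its "api" and its "payload". play_rows: Moves the arm, as the interface text tells. Its arguments: {"type":"object","properties":{"commands":{"type":"string"},"force":{"type":"number"}},"required":["commands"]}

```bash
mkdir -p pics; cat > h.py <<'E'
import numpy as np, cv2
from bench import readout, optics, r
def snap(n):
    s=optics.snapshot(n); np.save(f'pics/{n}.npy',s,allow_pickle=True); return s
def load(n): return np.load(f'pics/{n}.npy',allow_pickle=True).item()
def K(s): return np.array([[s['fx'],0,s['cx']],[0,s['fy'],s['cy']],[0,0,1.]])
def world(s,u,v,d):  # arrays
    p=cv2.undistortPoints(np.float64(np.stack([u,v],-1)).reshape(-1,1,2),K(s),np.array(s['dist_coeffs'],float)).reshape(-1,2)
    d=np.ravel(d); c=np.stack([p[:,0]*d,-p[:,1]*d,-d],-1)
    return c@np.array(s['attitude']).T+np.array(s['eye'])
def cloud(s):
    v,u=np.mgrid[:480,:640]; return world(s,u.ravel(),v.ravel(),s['depth'].ravel()).reshape(480,640,3)
def px(s,P):
    c=(np.atleast_2d(P)-np.array(s['eye']))@np.array(s['attitude'])
    c=c*[1,-1,-1]; return cv2.projectPoints(c,np.zeros(3),np.zeros(3),K(s),np.array(s['dist_coeffs'],float))[0].reshape(-1,2)
def save(s,name): cv2.imwrite(name,s['image'][:,:,::-1])
E
python3 - <<'E'
from h import *
for n in ['scene','side']:
    s=snap(n); save(s,f'pics/{n}0.png'); print(n,np.round(s['eye']),np.round(s['attitude'],2).tolist(),s['fx'],s['dist_coeffs'])
print(np.round(readout.sense()['orientation'],3))
E
```

```text
scene [1185. -307. 1119.] [[0.45, -0.73, 0.51], [0.89, 0.36, -0.27], [0.01, 0.57, 0.82]] 449.9697337759467 [-0.09620279  0.          0.          0.          0.        ]
side [ -41.  893. 1299.] [[-0.81, 0.42, -0.41], [-0.59, -0.58, 0.57], [-0.0, 0.7, 0.71]] 567.8843591697015 [-0.07403514  0.          0.          0.          0.        ]
[[ 0.932  0.363 -0.001]
 [ 0.363 -0.932  0.002]
 [-0.    -0.002 -1.   ]]
```

View pics/scene0.png

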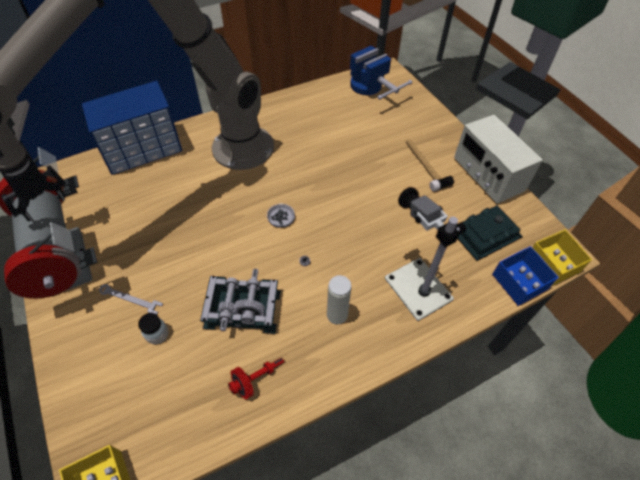

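View pics/side0.png

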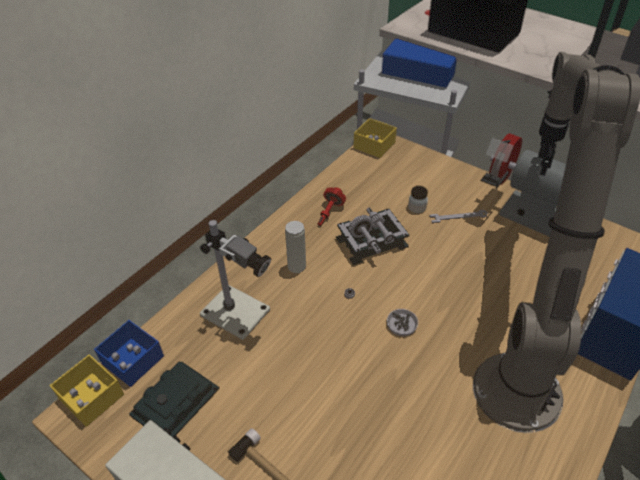

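```bash
python3 - <<'E'
from h import *
s=load('scene');t=load('side')
a=cv2.resize(s['image'][260:345,190:295],None,fx=4,fy=4,interpolation=2)
b=cv2.resize(t['image'][195:270,325:425],None,fx=4,fy=4,interpolation=2)
c=cv2.resize(t['image'][210:340,190:300],None,fx=3,fy=3,interpolation=2)
im=np.zeros((800,800,3),np.uint8);im[:340,:420]=a;im[:300,400:]=np.where(b.sum()>0,b,b);im[345:345+390,:330]=c
d=cv2.resize(s['image'][180:320,380:470],None,fx=3,fy=3,interpolation=2)[:,:270];im[345:345+420,400:670]=d
cv2.imwrite('pics/crop0.png',cv2.resize(im,(600,600))[:,:,::-1])
W=cloud(s);V=cloud(t)
def g(n,C,u,v):print(n,u,v,np.round(C[v,u]).tolist())
for u,v in [(304,261),(339,283),(152,320),(281,215),(425,208),(408,199),(448,232),(425,290),(240,302),(255,378)]:g('scene',W,u,v)
for u,v in [(350,293),(295,228),(263,266),(213,228),(372,233),(330,205)]:g('side',V,u,v)
E
```

```text
scene 304 261 [541.0, -15.0, 8.0]
scene 339 283 [728.0, -9.0, 168.0]
scene 152 320 [567.0, -458.0, 74.0]
scene 281 215 [357.0, -6.0, 11.0]
scene 425 208 [711.0, 221.0, 312.0]
scene 408 199 [655.0, 215.0, 288.0]
scene 448 232 [790.0, 231.0, 308.0]
scene 425 290 [793.0, 232.0, 41.0]
scene 240 302 [629.0, -238.0, 93.0]
scene 255 378 [805.0, -277.0, 27.0]
side 350 293 [529.0, -9.0, 13.0]
side 295 228 [721.0, -4.0, 172.0]
side 263 266 [628.0, 233.0, 282.0]
side 213 228 [776.0, 242.0, 334.0]
side 372 233 [611.0, -258.0, 14.0]
side 330 205 [789.0, -272.0, 33.0]
```

View pics/crop0.png

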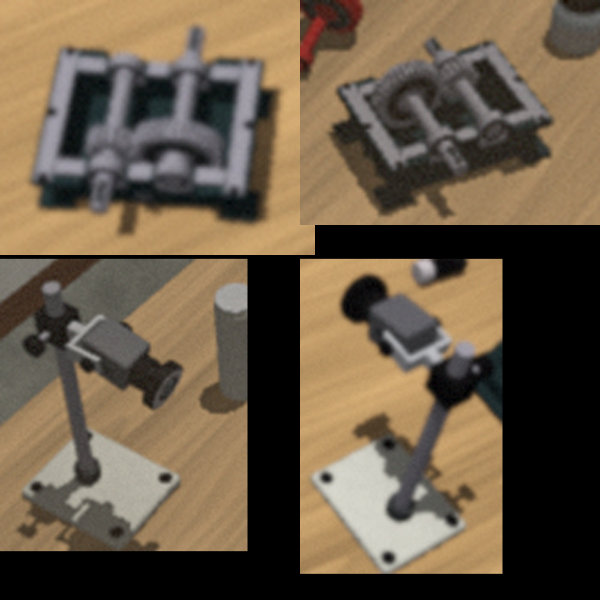

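```bash
python3 - <<'E'
from h import *
P=[];C=[]
for n in ['scene','side']:
    s=load(n);W=cloud(s);I=s['image'].astype(int)
    ok=(s['depth']>0)
    b=ok&(np.abs(W[...,2]-6)<14)&(I.min(-1)>125)&(np.abs(W[...,0]-780)<140)&(np.abs(W[...,1]-230)<140)
    b=cv2.morphologyEx(b.astype(np.uint8),cv2.MORPH_CLOSE,np.ones((9,9)))>0
    nn,l,st,ct=cv2.connectedComponentsWithStats(b.astype(np.uint8)); k=1+np.argmax(st[1:,4]); 
    v,u=np.nonzero(l==k)
    q=W[v,u]; q=q[np.abs(q[:,2]-6)<14]
    print(n,st[k],q.mean(0),cv2.minAreaRect(q[:,:2].astype(np.float32)))
    m=ok&(W[...,2]>215)&(W[...,2]<400)&(np.abs(W[...,0]-700)<150)&(np.abs(W[...,1]-230)<100)
    P.append(W[m]);C.append(I[m])
np.savez('pics/camp.npz',a=P[0],b=P[1],ca=C[0],cb=C[1])
for p in P:
    t=p[p[:,2]>335]; print(len(p),len(t),t.mean(0) if len(t) else 0)
E
```

```text
scene [ 385  262   69   58 1754] [772.10768666 219.10548837  14.4854609 ] ((761.8202514648438, 238.34725952148438), (168.601806640625, 138.13082885742188), 3.4446892738342285)
side [ 200  286   70   44 1330] [756.96117629 224.72383209  14.22179218] ((766.0408325195312, 229.02279663085938), (168.1653594970703, 138.6702117919922), 2.841320514678955)
1782 67 [786.63810394 234.06327014 343.65913975]
1669 57 [780.48206404 238.49484116 342.85041792]
```

```bash
python3 - <<'E'
from h import *
d=np.load('pics/camp.npz'); im=np.full((480,800,3),255,np.uint8)
ex=np.array([np.cos(.054),np.sin(.054),0]);ey=np.array([-ex[1],ex[0],0]);piv=np.array([715,230.3,290])
for k,(p,c) in enumerate([(d['a'],d['ca']),(d['b'],d['cb'])]):
    X=(p-piv)@ex;Y=(p-piv)@ey;Z=p[:,2]-290
    for x,y,z,cc in zip(X,Y,Z,c):
        for o,(a,b) in enumerate([(x,z),(x,y)]):
            cv2.circle(im,(int(230+o*380+a*1.6),int(240-b*1.6)),1,[(200,0,0),(0,0,200)][k] if cc.max()<60 else [(255,170,120),(120,170,255)][k],-1)
for t in range(-150,101,50):
    for o in (0,380): cv2.line(im,(int(230+o+t*1.6),0),(int(230+o+t*1.6),480),(210,210,210),1); cv2.line(im,(o,int(240-t*1.6)),(o+380,int(240-t*1.6)),(210,210,210),1)
cv2.imwrite('pics/prof.png',im)
for n in ['scene','side']:
    s=load(n);W=cloud(s)
    m=(s['depth']>0)&(np.abs(W[...,0]-600)<60)&(np.abs(W[...,1]-100)<60); print(n,np.median(W[m],0))
E
```

```text
scene [596.04560421 104.25109122  -1.01884983]
side [598.60124026 101.75277526  -0.9298879 ]
```

View pics/prof.png

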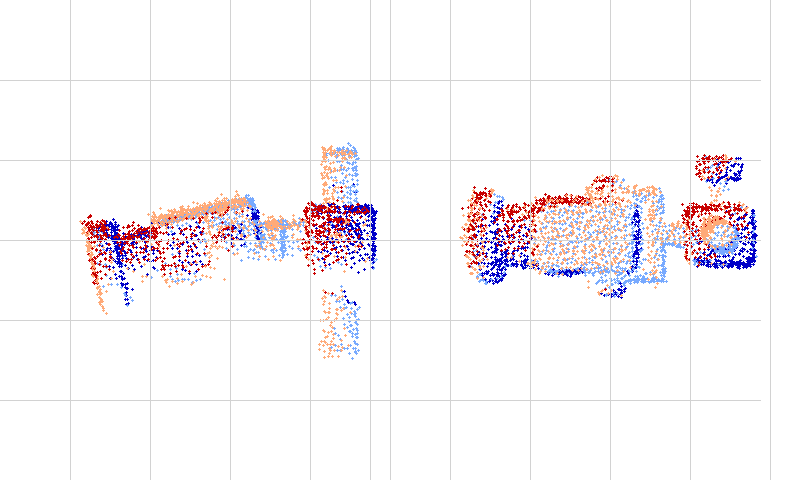

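```bash
python3 - <<'E'
from h import *
d=np.load('pics/camp.npz')
ex=np.array([np.cos(.054),np.sin(.054),0]);ey=np.array([-ex[1],ex[0],0]);piv=np.array([715,230.3,290])
def fit(Q,n0):
    for _ in range(6):
        c=np.median(Q,0);n=np.linalg.svd(Q-Q.mean(0))[2][2];n*=np.sign(n@n0);e=(Q-Q.mean(0))@n
        Q2=Q[np.abs(e)<max(2.5*np.median(np.abs(e)),1.5)]
        if len(Q2)==len(Q):break
        Q=Q2
    return Q,n
for nm,p,c in [('scene',d['a'],d['ca']),('side',d['b'],d['cb'])]:
    L=np.c_[(p-piv)@ex,(p-piv)@ey,p[:,2]-290]; mx=c.max(1)
    T=L[(L[:,0]>-48)&(L[:,0]<10)&(np.abs(L[:,1]-3)<16)&(L[:,2]>5)]
    Q,n=fit(T,[0,0,1]);print(nm,'top',len(T),len(Q),n,np.degrees(np.arctan2(-n[0],n[2])))
    if nm=='side':
        g=-.2
        F=L[(L[:,0]+.2*(-L[:,2])*1<-72+6)&(L[:,0]<-70)&(mx>60)&(L[:,2]<8)]
        Q,n=fit(F,[-1,0,0]);print('front',len(F),len(Q),n,np.degrees(np.arctan2(-n[2],-n[0])),Q.mean(0),Q.min(0),Q.max(0))
        R,_=cv2.minEnclosingCircle(np.float32(Q[:,1:])),0;print(R)
    # ring extents: body edges
    for a,b in [(-95,-82),(-48,-10)]:
        q=L[(L[:,0]>a)&(L[:,0]<b)&(L[:,2]>-40)];print(nm,a,b,'y range',np.percentile(q[:,1],[1,99]))
E
```

```text
scene top 193 163 [-0.24510123  0.04720902  0.9683474 ] 14.20398521602887
scene -95 -82 y range [-23.40898606  15.34047986]
scene -48 -10 y range [-22.32399425  23.47744438]
side top 259 221 [-0.21311196 -0.00855403  0.97699034] 12.305241141345743
front 93 75 [-0.97423165 -0.0019962  -0.22554093] 13.03471515119637 [-85.13797727   3.47356693 -17.22769113] [-92.14440589 -23.99168097 -45.88274835] [-77.2057576   26.65101932   7.29125848]
((3.072409152984619, -18.597333908081055), 27.747480392456055)
side -95 -82 y range [-21.11990956  30.37119106]
side -48 -10 y range [-20.70320036  32.52388214]
```

```bash
python3 - <<'E'
from h import *
for n in ['scene','side']:
    s=load(n);W=cloud(s);m=(s['depth']>0)&(np.abs(W[...,0]-620)<110)&(np.abs(W[...,1]+240)<110)
    p=W[m];g=p[p[:,2]>82];print(n,len(g),g.mean(0),g.max(0)); 
    q=p[(p[:,2]>35)];print(cv2.minAreaRect(np.float32(q[:,:2])))
s=snap('wrist');print(np.round(s['eye']),np.round(s['attitude'],2).tolist(),s['fx'])
E
```

```text
scene 195 [ 641.91602802 -222.1034728    91.09959986] [ 663.38634877 -191.81142663  101.6166433 ]
((599.9828491210938, -235.67196655273438), (204.33438110351562, 174.90504455566406), 71.57915496826172)
side 122 [ 633.5341705  -220.14297911   91.00835891] [ 659.08970382 -189.83124769  101.83798372]
((591.3373413085938, -233.69688415527344), (204.628662109375, 177.42063903808594), 69.44840240478516)
[ 312. -575.  373.] [[0.36, 0.88, 0.3], [-0.93, 0.35, 0.11], [-0.0, -0.32, 0.95]] 410.5907628878808
```

{"api": "play_rows", "payload": {"commands": "0.5 0.04 0.04 0 -0.1; 0.5 0.04 0.04 0 -0.1; 0.5 0.04 0.04 0 -0.1; 0.5 0.04 0.04 0 -0.08; 0.5 0.04 0.04 0 0; 0.5 0.04 0.04 0 0; 0.5 0.04 0.04 0 0; 0.5 0.02 0.03 0 0; 0.5 0 0 0 0; 0.5 0 0 0 0", "force": 60}}

```text
t: 1.15
tcp_pos: [504.1, -327.2, 404.4]
orientation: [[1.0, -0.006, -0.001], [-0.006, -1.0, -0.0], [-0.001, 0.0, -1.0]]
wrist_force: [-0.1, -1.1, 0.3]
grip_width: 42.7
```

{"api": "play_rows", "payload": {"commands": "0.55 0.01 0.045 0 0; 0.55 0.01 0.045 0 0; 0.55 0 0 0 0; 0.55 0 0 0 0"}}

```text
t: 1.55
tcp_pos: [523.1, -238.6, 404.7]
orientation: [[1.0, -0.008, -0.001], [-0.008, -1.0, -0.001], [-0.001, 0.001, -1.0]]
wrist_force: [-0.4, -0.6, 0.2]
grip_width: 38.3
```

```bash
python3 - <<'E'
from h import *
s=snap('wrist');print(np.round(s['eye']),np.round(s['attitude'],2).tolist(),readout.sense()['grip_width'])
save(s,'pics/wrist1.png')
E
```

```text
[ 605. -239.  373.] [[-0.01, 0.95, 0.32], [-1.0, -0.01, -0.0], [0.0, -0.32, 0.95]] 38.46179312185062
```

View pics/wrist1.png

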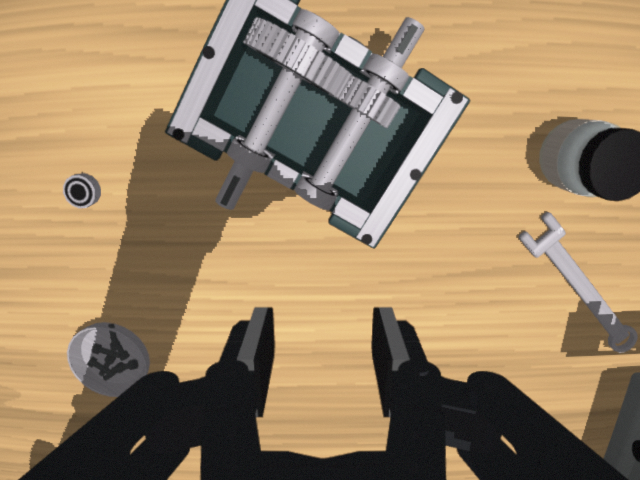

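```bash
python3 - <<'E'
from h import *
s=load('wrist');W=cloud(s)
m=np.zeros((480,640),np.uint8);cv2.line(m,(290,84),(258,142),1,26)
q=W[(m>0)&(s['depth']>0)&(W[...,2]>59)&(W[...,2]<75)]
vx,vy,x0,y0=cv2.fitLine(np.float32(q[:,:2]),cv2.DIST_HUBER,0,.01,.01).ravel()
print(len(q),vx,vy,x0,y0,np.degrees(np.arctan2(vy,vx)),'ztop',np.percentile(q[:,2],95))
d=np.array([vx,vy]);d*=np.sign(d[0]);n=np.array([-d[1],d[0]])
e=(q[:,:2]-[x0,y0])@n;print('spread',np.percentile(e,[2,98]))
# tail end and gear bearing along axis
A=W[(s['depth']>0)&(W[...,2]>50)]
L=(A[:,:2]-[x0,y0])@d;E=(A[:,:2]-[x0,y0])@n
k=(np.abs(E)<6);print('tail',np.percentile(L[k],[.2,.5]),'head',L[k].max())
k=(A[:,2]>75)&(np.abs(E)<45);print('gear',np.percentile(L[k],[1,99]),np.percentile(E[k],[1,99]))
k=(np.abs(E)<16)&(A[:,2]>70)&(L<0);print('tail brg',np.percentile(L[k],[2,98]) if k.any() else 0)
np.save('pics/ax.npy',np.r_[x0,y0,d])
E
```

```text
1903 0.8555907 -0.5176529 601.38354 -202.28055 -31.174946 ztop 68.3438175095838
spread [-6.75300209  7.93820301]
tail [-80.10932206 -79.4109213 ] head 71.49508341832151
gear [-81.26756624  49.89586454] [-44.75290116  31.39710327]
tail brg [-71.10128506 -30.84882368]
```

{"api": "play_rows", "payload": {"commands": "0.57 0.03 0.012 -0.03 -0.134; 0.57 0.03 0.012 -0.03 -0.134; 0.57 0.024 0.0096 -0.02 -0.134; 0.57 0 0 0 -0.134; 0.57 0 0 0 0; 0.57 0 0 0 0; 0.57 0 0 0 0"}}

```text
t: 2.3
tcp_pos: [607.0, -206.4, 325.5]
orientation: [[0.855, -0.519, 0.001], [-0.519, -0.855, -0.001], [0.001, 0.001, -1.0]]
wrist_force: [-0.5, 0.4, -0.4]
grip_width: 36.8
```

```bash
python3 - <<'E'
from h import *
s=readout.sense();print(np.round(s['q'],3),s['tcp_pos'],np.round(s['orientation'],4).tolist(),s['grip_width'])
w=snap('wrist');W=cloud(w);ax=np.load('pics/ax.npy');d=ax[2:];n=np.array([-d[1],d[0]])
L=(W[...,:2]-ax[:2])@d;E=(W[...,:2]-ax[:2])@n
k=(w['depth']>0)&(np.abs(E)<13)&(L>-20)&(L<28)&(W[...,2]>59)&(W[...,2]<73)
q=W[k];print(len(q))
if len(q)>50:
    vx,vy,x0,y0=cv2.fitLine(np.float32(q[:,:2]),cv2.DIST_HUBER,0,.01,.01).ravel()
    print(vx,vy,x0,y0,np.degrees(np.arctan2(vy,vx)),np.percentile(E[k],[2,98]))
E
```

```text
[ 0.281  0.447 -0.027  1.645  0.014  1.048 -1.867] [ 607.01406863 -206.43659199  325.52821053] [[0.855, -0.5186, 0.0008], [-0.5186, -0.855, -0.0012], [0.0013, 0.0006, -1.0]] 36.819823105838815
1753
0.86313653 -0.5049706 603.85815 -202.40529 -30.3294 [-6.38437276  8.87425142]
```

{"api": "play_rows", "payload": {"commands": "0.57 0 0.0015 -0.03 0.005; 0.57 0 0 -0.03 0; 0.57 0 0 -0.025 0; 0.57 0 0 -0.015 0; 0.57 0 0 -0.0075 0; 0.57 0 0 0 0; 0.57 0 0 0 0", "force": 60}}

```text
t: 3.05
tcp_pos: [608.2, -203.3, 218.5]
orientation: [[0.858, -0.513, 0.002], [-0.513, -0.858, -0.001], [0.002, -0.0, -1.0]]
wrist_force: [0.4, 0.3, -0.1]
grip_width: 36.7
```

```bash
python3 - <<'E'
from h import *
w=snap('wrist');save(w,'pics/wrist2.png');s=readout.sense();print(s['wrist_force'],s['tcp_pos'])
E
```

```text
[ 0.68709407 -0.87499204  1.00984022] [ 608.36563958 -203.3092464   218.72931371]
```

View pics/wrist2.png

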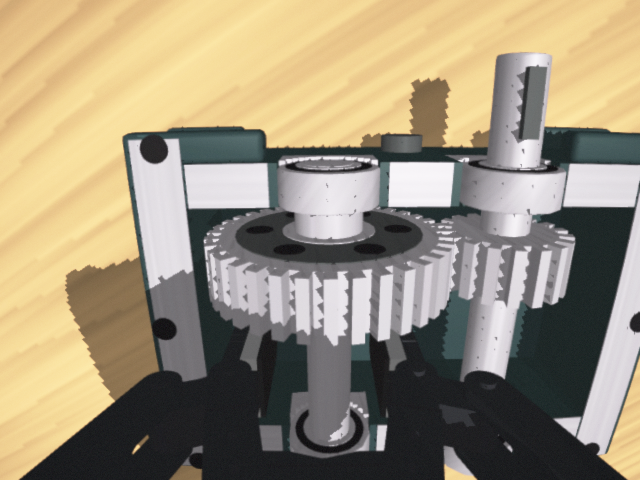

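Bare shaft (330,370) is between the fingers (265 and 385), gear wheel ahead of them at (330,270): the large gear, steel, so the right shaft. Close.

{"api": "play_rows", "payload": {"commands": "0.7 0 0 0 0; 0.8 0 0 0 0; 1 0 0 0 0; 1 0 0 0 0; 1 0 0 0 0; 1 0 0 0 0; 1 0 0 0 0", "force": 60}}

```text
t: 3.8
tcp_pos: [607.6, -204.3, 218.4]
orientation: [[0.858, -0.514, 0.0], [-0.514, -0.858, -0.002], [0.001, 0.002, -1.0]]
wrist_force: [-2.6, -1.7, 6.7]
grip_width: 14.1
```

{"api": "play_rows", "payload": {"commands": "1 0 0 0.01 0; 1 0 0 0.02 0; 1 0 0 0.03 0; 1 0 0 0.03 0; 1 0 0 0 0; 1 0 0 0 0"}}

```text
t: 4.4
tcp_pos: [607.2, -202.2, 306.1]
orientation: [[0.858, -0.513, -0.002], [-0.513, -0.858, 0.001], [-0.002, -0.0, -1.0]]
wrist_force: [-0.9, -0.0, -7.1]
grip_width: 14.1
```

{"api": "play_rows", "payload": {"commands": "1 -0.008 0.028 0.01 0.05; 1 -0.0118 0.042 0 0.06; 1 -0.0118 0.042 0 0.06; 1 -0.0118 0.042 0 0.06; 1 -0.0118 0.042 0 0.06; 1 -0.0118 0.042 0 0.06; 1 -0.0118 0.042 0 0.06; 1 -0.0118 0.042 0 0.06; 1 -0.0118 0.042 0 0.06; 1 -0.0118 0.042 0 0.06; 1 -0.005 0.015 0 0.003; 1 0 0 0 0"}}

```text
t: 5.6
tcp_pos: [485.7, 221.5, 314.9]
orientation: [[0.998, 0.061, -0.005], [0.061, -0.998, 0.001], [-0.005, -0.001, -1.0]]
wrist_force: [-0.2, -0.6, -6.2]
grip_width: 14.1
```

{"api": "play_rows", "payload": {"commands": "1 0 0 0 0; 1 0 0 0 0; 1 0 0 0 0"}}

```text
t: 5.9
tcp_pos: [488.9, 216.3, 316.5]
orientation: [[0.999, 0.051, -0.001], [0.051, -0.999, -0.001], [-0.001, 0.001, -1.0]]
wrist_force: [0.4, -0.7, -7.7]
grip_width: 13.7
```

```bash
cat > m.py <<'E'
from h import *
def meas(view='side',show=None):
    s=readout.sense();T=np.array(s['tcp_pos']);R=np.array(s['orientation']);a=np.degrees(np.arctan2(R[1,0],R[0,0]))
    print('tcp',T.round(1),'yaw',a.round(2),'F',np.round(s['wrist_force'],1),'w',s['grip_width'])
    o=snap(view);W=cloud(o);c=T+R@[0,0,158];ex=R[:,0];ey=R[:,1]
    D=W-c;X=D@ex;Y=D@ey;Z=D[...,2];ok=(o['depth']>0)
    return o,W,X,Y,Z,ok,c,ex,ey
E
python3 - <<'E'
from m import *
im=np.full((480,800,3),255,np.uint8)
for k,v in enumerate(['side','scene']):
    o,W,X,Y,Z,ok,c,ex,ey=meas(v)
    q=ok&(np.abs(X)<130)&(np.abs(Y)<50)&(np.abs(Z)<70)
    for x,y,z in zip(X[q],Y[q],Z[q]): cv2.circle(im,(int(400+3*x),int(240-3*z)),1,[(200,0,0),(0,0,200)][k],-1)
    save(o,f'pics/{v}2.png')
for t in (-39,-8,8,39):cv2.line(im,(0,240-3*t),(800,240-3*t),(200,200,200),1)
cv2.imwrite('pics/sh.png',im)
E
```

```text
tcp [488.9 216.3 316.5] yaw 2.91 F [ 0.4 -0.7 -7.7] w 13.701994080353547
tcp [488.9 216.5 316.8] yaw 2.93 F [ 0.2  0.  -7.4] w 13.89856933764415
```

View pics/sh.png

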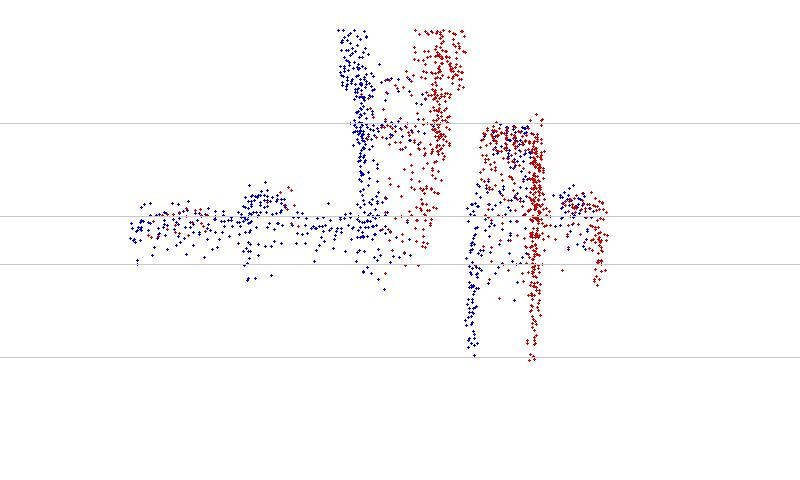

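{"api": "play_rows", "payload": {"commands": "1 0 0 -0.03 0; 1 0 0 -0.035 0; 1 0 0 -0.03 0; 1 0 0 -0.015 0; 1 0 0 -0.006 0; 1 0 0 -0.003 0; 1 0 0 -0.002 0; 1 0 0 -0.002 0; 1 0 0 -0.0015 0; 1 0 0 -0.001 0; 1 0 0 0 0; 1 0 0 0 0"}}

```text
t: 7.2
tcp_pos: [488.4, 218.6, 194.4]
orientation: [[0.999, 0.054, 0.001], [0.054, -0.999, -0.0], [0.001, 0.0, -1.0]]
wrist_force: [-7.4, -1.9, 12.0]
grip_width: 13.9
```

```bash
cat >> m.py <<'E'
def tilt():
    im=np.full((480,800,3),255,np.uint8)
    for k,v in enumerate(['side','scene']):
        o,W,X,Y,Z,ok,c,ex,ey=meas(v)
        q=ok&(np.abs(X)<130)&(np.abs(Y)<45)&(np.abs(Z)<70)&(W[...,2]>6)
        # front face of gear (side view) / back face (scene)
        s=1 if k==0 else -1
        x0=46 if k==0 else 28
        f=q&(np.abs(X-x0+.15*Z)<9)&(np.abs(Z)<36)
        P=np.c_[X[f],Y[f],Z[f]]
        if len(P)>30:
            for _ in range(8):
                mu=P.mean(0);n=np.linalg.svd(P-mu)[2][2];n*=np.sign(n[0]);e=np.abs((P-mu)@n);P=P[e<max(2.5*np.median(e),1)]
            print(v,'gear face tilt',np.degrees(np.arctan2(n[2],n[0])).round(1),'yaw rel (tool y)',np.degrees(np.arctan2(n[1],n[0])).round(1),'at',mu.round(1),len(P))
        for x,y,z in zip(X[q],Y[q],Z[q]): cv2.circle(im,(int(400+3*x),int(240-3*z)),1,[(200,0,0),(0,0,200)][k],-1)
        # top line of the stub (scene)
        t=q&(X<-52)&(Y>-6)&(Y<6)&(np.abs(Z)<45)
        if t.sum()>10:
            b=[]
            for a in range(-86,-64,4):
                h=t&(X>=a)&(X<a+4)
                if h.sum()>3:b.append((a+2,np.percentile(Z[h],90)))
            print('stub top',np.round(b,1).tolist())
    cv2.imwrite('pics/sh.png',im)
E
python3 -c "
from m import *
tilt()"
```

```text
tcp [488.4 218.6 194.4] yaw 3.09 F [-7.4 -1.9 12. ] w 13.93972593428921
side gear face tilt 22.7 yaw rel (tool y) -21.0 at [ 41.7 -21.5  19.6] 54
stub top [[-84.0, 5.6], [-80.0, 7.8], [-76.0, 5.5], [-72.0, 6.1], [-68.0, 7.6], [-64.0, 8.1]]
tcp [488.4 218.6 194.4] yaw 3.09 F [-7.2 -2.7 12. ] w 13.751346716023818
scene gear face tilt 8.0 yaw rel (tool y) 1.1 at [30.1 16.7 21.5] 36
stub top [[-84.0, 4.7], [-76.0, 9.7], [-68.0, 5.5]]
```

{"api": "play_rows", "payload": {"commands": "1 0 0 0 0; 1 0 0 0 0; 1 0 0 0 0; 1 0 0 0 0", "force": 30}}

```text
t: 7.7
tcp_pos: [488.4, 218.6, 194.4]
orientation: [[0.999, 0.054, 0.001], [0.054, -0.999, -0.0], [0.001, 0.0, -1.0]]
wrist_force: [-7.0, -1.5, 11.0]
grip_width: 14.0
```

```bash
python3 -c "
from m import *
tilt()"
```

```text
tcp [488.4 218.6 194.4] yaw 3.09 F [-7.  -1.5 11. ] w 13.962140157386571
side gear face tilt 24.0 yaw rel (tool y) -19.5 at [ 41.2 -20.5  19.8] 60
stub top [[-84.0, 9.1], [-80.0, 8.3], [-76.0, 6.3], [-72.0, 9.2], [-68.0, 6.2], [-64.0, 6.9]]
tcp [488.4 218.6 194.4] yaw 3.09 F [-6.9 -1.9 11.3] w 13.839408289944448
scene gear face tilt 8.3 yaw rel (tool y) 1.0 at [30.9 21.  20.1] 37
stub top [[-84.0, 5.6]]
```

View pics/sh.png

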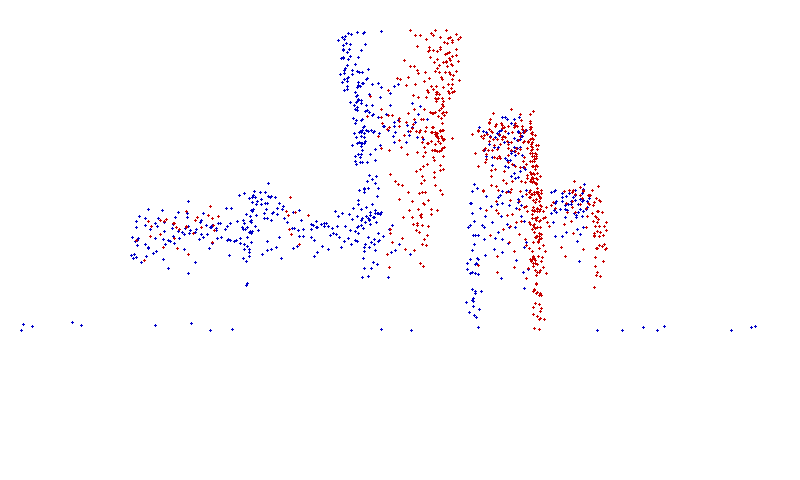

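{"api": "play_rows", "payload": {"commands": "1 -0.002 0 -0.001 0; 1 -0.002 0 -0.001 0; 1 -0.002 0 -0.001 0; 1 -0.002 0 -0.001 0; 1 0 0 0 0; 1 0 0 0 0", "force": 30}}

```text
t: 8.4
tcp_pos: [483.9, 218.7, 192.1]
orientation: [[0.999, 0.053, 0.01], [0.053, -0.999, 0.003], [0.011, -0.002, -1.0]]
wrist_force: [-1.0, -2.7, 12.5]
grip_width: 14.2
```

```bash
cat >> m.py <<'E'
def ax2d(names=('side','scene')):
    # model fit: distance of cloud points to output-shaft surface of revolution, params tilt, yaw, offset(3)
    from scipy.optimize import least_squares
    prof=[(-95,-57,8),(-57,-45,16),(-45,18,8),(18,36,39),(36,45,9),(45,57,16)]
    Ps=[]
    for v in names:
        o,W,X,Y,Z,ok,c,ex,ey=meas(v)
        q=ok&(np.abs(X)<120)&(np.abs(Y)<45)&(np.abs(Z)<60)&(W[...,2]>8)&~((np.abs(X)<26)&(np.abs(Z)<80))
        Ps.append(np.c_[X[q],Y[q],Z[q]])
    P=np.vstack(Ps)
    def res(p):
        t,y,dx,dy,dz=p;a=np.array([np.cos(t)*np.cos(y),np.cos(t)*np.sin(y),np.sin(t)])
        d=P-[dx,dy,dz];s=d@a;r=np.linalg.norm(d-s[:,None]*a,axis=1)
        D=[]
        for x0,x1,R in prof:
            qx=np.abs(s-(x0+x1)/2)-(x1-x0)/2;qr=r-R
            D.append(np.where((qx<=0)&(qr<=0),np.maximum(qx,qr),np.hypot(np.maximum(qx,0),np.maximum(qr,0))))
        D=np.array(D);return np.clip(D.min(0),-8,8)
    best=None
    for t0 in (0,.12,.25,.4):
        f=least_squares(res,[t0,0,10*np.cos(t0),0,10*np.sin(t0)],loss='soft_l1',f_scale=1.5,x_scale=[.02,.02,1,1,1])
        if best is None or f.cost<best.cost:best=f
    t,y,dx,dy,dz=best.x;_,_,_,_,_,_,c,ex,ey=X,Y,Z,W,ok,0,c,ex,ey
    M=np.c_[ex,ey,[0,0,1]];org=c+M@[dx,dy,dz];a=M@[np.cos(t)*np.cos(y),np.cos(t)*np.sin(y),np.sin(t)]
    print('n',len(P),'rms',np.sqrt(np.mean(res(best.x)**2)).round(2),'tilt',np.degrees(t).round(2),'yaw',np.degrees(np.arctan2(a[1],a[0])).round(2),'off',np.round([dx,dy,dz],1),'org',org.round(1),'face',(org+58*a).round(1))
E
python3 -c "
from m import *
ax2d();ax2d(['side']);ax2d(['scene'])"
```

```text
tcp [483.9 218.7 192.1] yaw 3.04 F [-1.  -2.7 12.5] w 14.236983273299037
tcp [483.9 218.7 192.1] yaw 3.04 F [ 0.6 -3.3 12.1] w 13.904497118232984
n 789 rms 2.28 tilt 4.42 yaw 2.97 off [ 9.5 -0.2  0.4] org [495.  219.9  34.6] face [552.7 222.9  39.7]
tcp [483.9 218.7 192.1] yaw 3.04 F [-0.8 -3.5 12.6] w 13.749612640821898
n 343 rms 2.02 tilt 5.54 yaw 3.32 off [ 5.8 -0.3  0.7] org [491.3 219.7  34.8] face [548.9 223.1  41. ]
tcp [483.9 218.7 192.1] yaw 3.04 F [-0.6 -2.7 12.2] w 13.792580442542656
n 434 rms 1.73 tilt 4.59 yaw 2.85 off [9.8 0.1 0.4] org [495.3 219.6  34.6] face [553.1 222.5  39.8]
```

{"api": "play_rows", "payload": {"commands": "1 -0.003 0 -0.001 0; 1 -0.003 0 -0.001 0; 1 -0.003 0 -0.001 0; 1 -0.002 0 -0.0005 0; 1 0 0 0 0; 1 0 0 0 0", "force": 30}}

```text
t: 9.2
tcp_pos: [474.7, 219.3, 188.6]
orientation: [[0.998, 0.053, 0.015], [0.053, -0.999, 0.006], [0.016, -0.005, -1.0]]
wrist_force: [4.3, -0.5, 4.7]
grip_width: 13.8
```

```bash
python3 -c "
from m import *
ax2d();ax2d(['scene'])"
```

```text
tcp [474.7 219.3 188.6] yaw 3.04 F [ 4.3 -0.5  4.7] w 13.772560427912492
tcp [474.7 219.3 188.6] yaw 3.04 F [ 5.2 -1.2  5.3] w 13.9912685190091
n 786 rms 2.24 tilt 10.6 yaw 3.23 off [11.1 -0.2  1.1] org [488.1 221.   31.9] face [545.1 224.2  43.4]
tcp [474.7 219.3 188.5] yaw 3.04 F [ 4.9 -0.3  5.1] w 14.257294934920784
n 440 rms 1.84 tilt 10.41 yaw 3.2 off [11.6 -0.5  1.3] org [488.6 221.3  32. ] face [545.6 224.5  43.4]
```

{"api": "play_rows", "payload": {"commands": "1 -0.002 0 -0.001 0; 1 -0.002 0 -0.0006 0; 1 0 0 0 0; 1 0 0 0 0", "force": 30}}

```text
t: 9.75
tcp_pos: [471.0, 219.5, 187.1]
orientation: [[0.998, 0.053, 0.016], [0.053, -0.999, 0.007], [0.017, -0.006, -1.0]]
wrist_force: [5.8, -0.6, 6.2]
grip_width: 14.1
```

```bash
python3 -c "
from m import *
ax2d();ax2d(['scene'])"
```

```text
tcp [471.  219.5 187.1] yaw 3.05 F [ 5.8 -0.6  6.2] w 14.139786840297651
tcp [471.  219.5 187.1] yaw 3.05 F [ 5.3 -0.9  5.4] w 13.893648531429182
n 775 rms 2.34 tilt 12.14 yaw 3.31 off [11.5 -0.3  1.9] org [485.1 221.5  31.3] face [541.7 224.7  44.4]
tcp [471.  219.5 187.1] yaw 3.04 F [ 5.8 -1.3  5. ] w 13.72046400189918
n 435 rms 1.88 tilt 12.26 yaw 3.58 off [12.1  0.1  1.9] org [485.7 221.   31.2] face [542.2 224.6  44.5]
```

{"api": "play_rows", "payload": {"commands": "1 -0.001 0 -0.0007 0; 1 0 0 0 0; 1 0 0 0 0", "force": 30}}

```text
t: 10.2
tcp_pos: [469.9, 219.6, 186.4]
orientation: [[0.998, 0.053, 0.016], [0.053, -0.999, 0.007], [0.016, -0.006, -1.0]]
wrist_force: [6.1, -0.1, 5.6]
grip_width: 14.0
```

{"api": "play_rows", "payload": {"commands": "1 0 0 0 0; 1 0 0 0 0; 1 0 0 0.005 0; 1 0 0 0.02 0; 1 0 0 0.04 0; 1 0 0 0.04 0; 1 0 0 0.04 0; 1 0 0 0.02 0; 1 0 0 0.01 0; 1 0 0 0 0; 1 0 0 0 0; 1 0 0 0 0", "force": 70}}

```text
t: 11.4
tcp_pos: [463.7, 217.6, 355.0]
orientation: [[0.999, 0.054, -0.004], [0.054, -0.999, -0.002], [-0.004, 0.002, -1.0]]
wrist_force: [0.7, -0.4, -7.6]
grip_width: 14.0
```

```bash
python3 -c "
from m import *
ax2d();ax2d(['scene']);ax2d(['side'])"
```

```text
tcp [463.7 217.6 355. ] yaw 3.09 F [ 0.7 -0.4 -7.6] w 13.97954977762195
tcp [463.9 217.6 355.1] yaw 3.1 F [ 0.1 -0.1 -6.8] w 13.87996253889034
n 974 rms 2.05 tilt 9.31 yaw 3.43 off [12.1  0.1  0.4] org [475.4 218.  197.4] face [532.6 221.4 206.6]
tcp [464.  217.7 355.3] yaw 3.09 F [ 0.2  1.  -6.9] w 13.62519993809835
n 542 rms 1.65 tilt 9.54 yaw 2.15 off [13.  -0.4 -0.3] org [476.5 218.6 197. ] face [533.6 220.8 206.4]
tcp [464.2 217.8 355.6] yaw 3.09 F [ 0.2 -0.1 -7.5] w 13.41799088196897
n 429 rms 1.98 tilt 10.35 yaw 3.48 off [8.8 0.3 1.2] org [472.6 217.9 198.8] face [529.5 221.3 209.1]
```

{"api": "play_rows", "payload": {"commands": "1 0 0 0 0; 1 0 0 0 0; 1 0 0 0 0; 1 0 0 0 0; 1 0 0 0 0; 1 0 0 0 0; 1 0 0 0 0; 1 0 0 0 0; 1 0 0 0 0; 1 0 0 0 0", "force": 70}}

```text
t: 12.6
tcp_pos: [464.5, 218.0, 356.9]
orientation: [[0.999, 0.054, -0.0], [0.054, -0.999, -0.0], [-0.0, 0.0, -1.0]]
wrist_force: [-1.7, -0.1, -7.5]
grip_width: 13.6
```

```bash
python3 -c "
from m import *
ax2d();ax2d(['scene'])"
```

```text
tcp [464.5 218.  356.9] yaw 3.09 F [-1.7 -0.1 -7.5] w 13.619424685953982
tcp [464.5 218.  357. ] yaw 3.09 F [ 1.2 -0.5 -6.9] w 13.681944168766496
n 987 rms 2.12 tilt 9.01 yaw 3.58 off [12.3 -0.2  0.8] org [476.8 218.8 199.7] face [533.9 222.4 208.8]
tcp [464.5 218.  356.9] yaw 3.08 F [ 0.4 -0.  -6.4] w 13.538721911527585
n 546 rms 1.75 tilt 9.31 yaw 2.12 off [13.  -0.6  0.3] org [477.4 219.3 199.3] face [534.6 221.4 208.7]
```

{"api": "play_rows", "payload": {"commands": "1 0.005 0 -0.03 0; 1 0.005 0 -0.04 0; 1 0.005 0 -0.04 0; 1 0 0 -0.03 0; 1 0 0 -0.018 0; 1 0 0 -0.008 0; 1 -0.002 0 -0.002 0; 1 -0.003 0 -0.002 0; 1 -0.003 0 -0.001 0; 1 -0.003 0 -0.001 0; 1 0 0 0 0; 1 0 0 0 0", "force": 30}}

```text
t: 13.95
tcp_pos: [469.9, 219.0, 186.8]
orientation: [[0.999, 0.054, 0.005], [0.054, -0.999, 0.003], [0.005, -0.002, -1.0]]
wrist_force: [3.0, 0.9, 4.5]
grip_width: 13.7
```

```bash
python3 -c "
from m import *
ax2d();ax2d(['scene'])"
```

```text
tcp [469.9 219.  186.8] yaw 3.1 F [3.  0.9 4.5] w 13.68524892168413
tcp [469.9 219.  186.7] yaw 3.1 F [4.7 0.8 5.5] w 13.477370347573821
n 765 rms 2.19 tilt 13.32 yaw 4.08 off [11.9 -0.3  2.1] org [482.6 220.4  30.8] face [538.9 224.4  44.5]
tcp [469.8 219.  186.5] yaw 3.11 F [4.1 0.4 6.5] w 14.072325771387387
n 436 rms 1.93 tilt 13.33 yaw 3.45 off [12.6 -0.2  1. ] org [483.1 220.3  29.6] face [539.4 223.7  43.2]
```

Push 1 mm further, then grip hard and wait before a slow lift.

{"api": "play_rows", "payload": {"commands": "1 -0.002 0 -0.0008 0; 1 -0.002 0 -0.0005 0; 1 0 0 0 0; 1 0 0 0 0", "force": 30}}

```text
t: 14.5
tcp_pos: [468.3, 218.9, 186.4]
orientation: [[0.999, 0.053, 0.011], [0.053, -0.999, 0.004], [0.011, -0.004, -1.0]]
wrist_force: [8.4, -0.5, 7.7]
grip_width: 13.5
```

{"api": "play_rows", "payload": {"commands": "1 0 0 0 0; 1 0 0 0 0; 1 0 0 0 0; 1 0 0 0 0; 1 0 0 0 0; 1 0 0 0.004 0; 1 0 0 0.004 0; 1 0 0 0.008 0; 1 0 0 0.012 0; 1 0 0 0.012 0; 1 0 0 0 0; 1 0 0 0 0", "force": 100}}

```text
t: 15.7
tcp_pos: [464.5, 218.0, 224.1]
orientation: [[0.999, 0.054, 0.001], [0.054, -0.999, 0.0], [0.001, -0.0, -1.0]]
wrist_force: [-0.3, -1.2, -8.0]
grip_width: 12.9
```

```bash
python3 -c "
from m import *
ax2d();ax2d(['scene'])"
```

```text
tcp [464.5 218.  224.1] yaw 3.08 F [-0.3 -1.2 -8. ] w 12.948986134447585
tcp [464.2 217.8 223.6] yaw 3.08 F [ 0.6  0.3 -6.7] w 12.530719154872902
n 850 rms 2.17 tilt 9.56 yaw 3.37 off [12.1 -0.3  1.1] org [476.2 218.7  66.7] face [533.3 222.   76.3]
tcp [464.1 217.8 223.3] yaw 3.08 F [ 0.3 -0.3 -7. ] w 12.938854043656574
n 466 rms 1.79 tilt 10.06 yaw 3.82 off [12.1  0.   0.9] org [476.1 218.3  66.2] face [533.1 222.1  76.3]
```

{"api": "play_rows", "payload": {"commands": "1 0.005 0 -0.02 0; 1 0.003 0 -0.011 0; 1 0 0 -0.005 0; 1 -0.002 0 -0.002 0; 1 -0.002 0 -0.001 0; 1 -0.002 0 -0.001 0; 1 -0.001 0 -0.001 0; 1 0 0 0 0; 1 0 0 0 0; 1 0 0 0 0", "force": 20}}

```text
t: 16.85
tcp_pos: [468.9, 217.7, 186.4]
orientation: [[0.999, 0.052, 0.009], [0.052, -0.999, 0.001], [0.009, -0.0, -1.0]]
wrist_force: [0.2, -4.7, 16.4]
grip_width: 12.9
```

{"api": "play_rows", "payload": {"commands": "0.85 0 0 0 0; 0.8 0 0 0 0; 0.78 0 0 0 0; 0.78 0 0 0 0; 0.78 0 0 0 0"}}

```text
t: 17.35
tcp_pos: [465.4, 218.2, 182.6]
orientation: [[0.999, 0.054, -0.0], [0.054, -0.999, 0.0], [-0.0, -0.0, -1.0]]
wrist_force: [-0.1, 0.7, -0.4]
grip_width: 19.0
```

```bash
python3 -c "
from m import *
ax2d();ax2d(['scene'])
w=snap('wrist');save(w,'pics/wrist3.png')"
```

```text
tcp [465.4 218.2 182.6] yaw 3.11 F [-0.1  0.7 -0.4] w 18.957669723246237
tcp [465.3 218.2 182.5] yaw 3.11 F [-0.3  0.  -0.1] w 18.694821686366442
n 808 rms 2.33 tilt 13.61 yaw 3.51 off [16.5 -0.1  6.2] org [481.8 219.1  30.7] face [538.  222.6  44.3]
tcp [465.3 218.1 182.5] yaw 3.1 F [ 0.3 -0.  -0.3] w 18.63509753025948
n 448 rms 1.94 tilt 13.8 yaw 2.84 off [17.2 -0.2  5.5] org [482.5 219.2  30. ] face [538.7 222.   43.8]
```

View pics/wrist3.png

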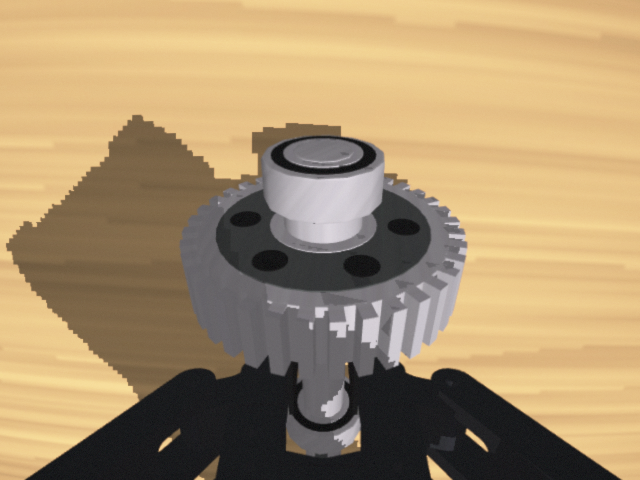

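{"api": "play_rows", "payload": {"commands": "0.78 0.003 0 0.002 0; 0.78 0.0025 0 0.001 0; 0.78 0 0 0 0; 1 0 0 0 0; 1 0 0 0 0; 1 0 0 0 0; 1 0 0 0 0; 1 0 0 0 0", "force": 80}}

```text
t: 18.35
tcp_pos: [471.3, 218.1, 186.0]
orientation: [[0.999, 0.054, 0.001], [0.054, -0.999, 0.0], [0.001, -0.0, -1.0]]
wrist_force: [1.6, -0.4, 5.4]
grip_width: 13.5
```

{"api": "play_rows", "payload": {"commands": "1 0 0 0.003 0; 1 0 0 0.005 0; 1 0 0 0.01 0; 1 0 0 0.02 0; 1 0 0 0.03 0; 1 0 0 0.03 0; 1 0 0 0.03 0; 1 0 0 0.02 0; 1 0 0 0.01 0; 1 0 0 0 0; 1 0 0 0 0; 1 0 0 0 0"}}

```text
t: 19.55
tcp_pos: [470.3, 217.6, 341.9]
orientation: [[0.999, 0.054, -0.003], [0.054, -0.999, -0.002], [-0.003, 0.001, -1.0]]
wrist_force: [-0.3, 0.6, -6.4]
grip_width: 13.3
```

```bash
python3 -c "
from m import *
ax2d();ax2d(['scene']);ax2d(['side'])
print(readout.sense()['moment'])"
```

```text
tcp [470.3 217.6 341.9] yaw 3.09 F [-0.3  0.6 -6.4] w 13.268518817143498
tcp [470.4 217.6 342. ] yaw 3.09 F [ 0.2  0.7 -7.4] w 13.367001624408188
n 930 rms 2.02 tilt 12.22 yaw 2.85 off [10.2 -0.1  2. ] org [480.  218.1 186. ] face [536.7 220.9 198.1]
tcp [470.5 217.7 342.3] yaw 3.09 F [ 0.  -0.5 -6.4] w 13.152576112549843
n 526 rms 1.69 tilt 12.73 yaw 2.3 off [11.1 -0.1  1.3] org [481.2 218.3 185.5] face [537.7 220.5 198.1]
tcp [470.7 217.8 342.5] yaw 3.09 F [-0.3 -0.5 -6.9] w 13.650537853673574
n 392 rms 1.96 tilt 13.37 yaw 2.99 off [7.4 0.2 2.6] org [477.7 217.9 187.1] face [534.1 220.9 200.4]
[0.01076143 0.10448954 0.02813226]
```

{"api": "play_rows", "payload": {"commands": "1 0 0.0005 0.01 0; 1 0 0.001 0.014 0; 1 0 0.001 0.014 0; 1 0.004 0 0.009 0; 1 0.0038 0 0.004 0; 1 0 0 0 0; 1 0 0 0 0; 1 0 0 0 0; 1 0 0 0 0; 1 0 0 0 0"}}

```text
t: 20.75
tcp_pos: [478.6, 220.5, 394.2]
orientation: [[0.999, 0.054, -0.001], [0.054, -0.999, -0.0], [-0.001, 0.0, -1.0]]
wrist_force: [0.2, -0.1, -7.3]
grip_width: 13.4
```

```bash
python3 - <<'E'
from m import *
ax2d();ax2d(['scene']);ax2d(['side'])
a=load('scene')['image'][120:320,330:530];b=load('side')['image'][170:320,190:340]
im=np.zeros((600,800,3),np.uint8);im[:400,:400]=cv2.resize(a,(400,400),interpolation=2);im[:400,400:]=cv2.resize(b,(400,400),interpolation=2)
cv2.imwrite('pics/fin.png',im[:400,:,::-1])
E
```

```text
tcp [478.6 220.5 394.2] yaw 3.1 F [ 0.2 -0.1 -7.3] w 13.385755095346685
tcp [478.6 220.5 394.3] yaw 3.09 F [-0.  -0.3 -7. ] w 13.39814852195581
n 995 rms 2.04 tilt 12.36 yaw 3.53 off [11.   0.1  1.8] org [489.5 220.9 238.1] face [546.1 224.4 250.5]
tcp [478.7 220.5 394.4] yaw 3.09 F [ 0.1 -0.5 -6.4] w 13.396772850676598
n 592 rms 1.74 tilt 12.7 yaw 3.6 off [11.7  0.1  1.1] org [490.3 221.  237.5] face [546.7 224.5 250.2]
tcp [478.7 220.5 394.5] yaw 3.09 F [-1.1 -0.3 -6.4] w 13.037120331251483
n 422 rms 1.78 tilt 13.44 yaw 3.37 off [7.5 0.1 2.1] org [486.1 220.7 238.6] face [542.5 224.1 252.1]
```

View pics/fin.png

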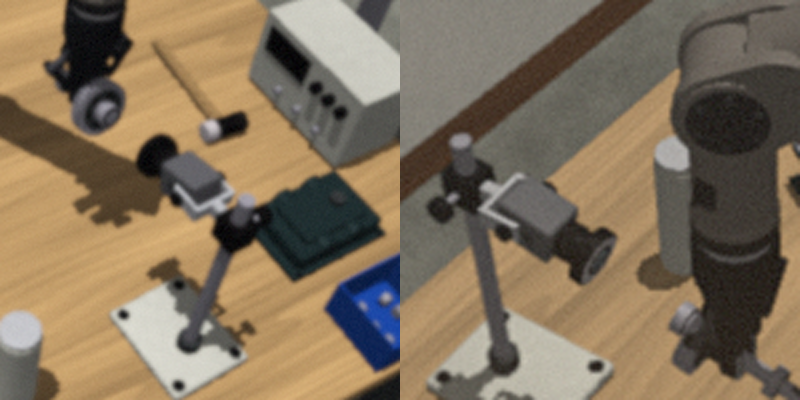

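```bash
python3 - <<'E'
from h import *
s=load('scene');a=s['image'][260:345,190:295];b=load('side')['image'][195:270,325:425]
im=np.zeros((340,820,3),np.uint8);im[:,:420]=cv2.resize(a,None,fx=4,fy=4);im[:300,420:]=cv2.resize(b,None,fx=4,fy=4)
cv2.imwrite('pics/gb.png',im[:,:800,::-1]);print(np.abs(readout.sense()['qvel']).max())
E
```

```text
0.0026744355025601534
```

View pics/gb.png

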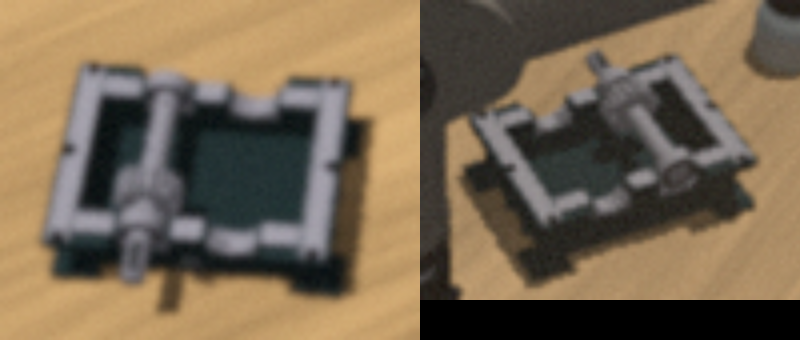

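{"api": "play_rows", "payload": {"commands": "1 -0.0005 -0.001 0 0; 1 0 0 0 0; 1 0 0 0 0; 1 0 0 0 0; 1 0 0 0 0; 1 0 0 0 0; 1 0 0 0 0; 1 0 0 0 0"}}

```text
t: 21.75
tcp_pos: [478.3, 219.5, 394.7]
orientation: [[0.999, 0.054, 0.0], [0.054, -0.999, -0.0], [0.0, 0.0, -1.0]]
wrist_force: [-0.1, 0.4, -6.6]
grip_width: 13.5
```

```bash
python3 -c "
from m import *
ax2d()
print(np.abs(readout.sense()['qvel']).max());r.finish_job()"
```

```text
tcp [478.3 219.5 394.7] yaw 3.09 F [-0.1  0.4 -6.6] w 13.507249773863244
tcp [478.3 219.5 394.6] yaw 3.09 F [-0.  -0.4 -6.9] w 13.508592673380868
n 990 rms 2.02 tilt 12.14 yaw 3.35 off [11.1  0.   1.8] org [489.3 220.  238.4] face [545.9 223.3 250.6]
0.0017867101731200731
the job is handed in; nothing more can be done
```

The output shaft is out of the housing and held in the air in front of the inspection camera, gripped at 80 N on the bare shaft. I handed the job in at about 22 s.

The jaws can't tilt, so I pressed the gear on the clear bench below the camera to slant the shaft. It sagged to about 9–10° when lifted. I then laid it down, let go briefly, gripped it again at its resting slant and lifted it to the focus.

| Last check | Measured | Wanted (my estimate from the images) |
|---|---|---|
| Bearing face (mm) | (545.9, 223.3, 250.6) | (544.8, 223.1, 250.6) |
| Slant, both cameras together | 12.1° | about 13° (single fits 12.3–14.2°) |
| Slant, single camera, just before the last 1 mm shift | 12.7° (scene), 13.4° (side) | about 13° |
| Heading | 3.3° | about 3.1° |

- **Slant:** this is the least certain figure. The cameras disagree by about 1°. With the shaft lying on the bench, the fit also read about 1.5° below the 15.3° the part's dimensions give.
- **Stillness:** joint speed was about 0.002 rad/s, and the wrist carried only the shaft's weight, about 7 N.
- **Surroundings:** the input shaft was still in its seats in the last crop. The camera, its stand and the bystanders looked undisturbed in the views I had. I did not recheck every object.

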